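# Clamp the shaft in the checking fixture

## Task

A turned shaft lies in the V-block of the checking fixture, ready to be measured. Push the swung-away clamp strap round with a finger until it lies across the shaft against its stop, and only then push the cam lever down as far as it goes, so that the pad clamps the shaft. Nothing is to be picked up: leave the shaft where it lies and do not disturb the gauges and tools around it.

Things in the scene. Friction and masses are not known exactly. Their poses are not given: they have to be found in the camera images.
- fixture: checking fixture screwed to the granite plate, does not move: aluminium base plate 200 (its x) x 140 (its y) x 15 mm, origin at the centre of its underside on the table, z up. A steel post 22 mm across stands at x 0, y -55 mm and carries the clamp strap; the V-block stands at x 0, y +30 mm.
- strap (a joint): angle of the clamp strap about the vertical post, rad. 0 = lying across the V-block and shaft, against its stop pin (pointing along the fixture's +y); it grows anticlockwise seen from above as the strap is swung away (at 1.57 it points along the fixture's -x); range 0 to 2.1. Stiff by friction, about 0.15 N m: it stays where it is left.
- strap_pivot (a point): point on the axis of the post (the strap's turning axis), half-way up the strap's thickness, 97 mm above the table
- strap_nose (a point): middle of the strap's free end face, half-way up it, 115 mm from the post's axis. The strap is a plain steel bar 22 mm wide, 18 mm thick, underside 88 mm and top 106 mm above the table. On top, 85 mm from the post's axis, sits the pad's spindle nut, 18 mm across, up to 121 mm above the table.
- lever (a joint): angle of the cam lever, rad. 0 = fully up, leaning 60 degrees above level; grows as it is pushed down; 1.0 = fully down at its stop, 2.7 degrees above level. Friction about 0.3 N m (4 N at the knob): it stays where left. It drives the pad down 8 mm: over the shaft the sprung pad touches at about 0.6, then clamps with about 9 N when fully down.
- pad_face (a point): middle of the underside of the round pressure pad, 18 mm across, that hangs under the strap 85 mm from the post's axis; 77 mm above the table while the lever is fully up
- vblock (a point): middle of the top of the dark steel V-block (60 along the V x 56 mm, top 60 mm above the table); the V runs along the fixture's x
- stop_pin (a point): top of the thin round steel stop pin, 12 mm across, 102 mm above the table, on the far side of the strap's closed position, 37 mm from the post's axis along the closed strap
- lever_pivot (a point): middle of the cam lever's level hinge axis, on the post's axis 118 mm above the table, in a clevis 28 mm wide on top of the strap's post end (clevis top 126 mm above the table)
- lever_knob (a point): centre of the black ball knob, 22 mm across, ending the lever 88 mm from lever_pivot; the lever is a round bar 12 mm thick. It rides on the strap and leans away from the strap's nose; it goes down in the upright plane through the strap, outward from the post. Only things under 55 mm high stand below it.
- shaft: turned steel shaft lying loose in the V-block along the fixture's x, 25 mm thick over its middle 90 mm, 18 mm thick at both ends, 130 mm long; origin on its axis, half-way along; its top is about 72 mm above the table. About 0.4 kg.
- ring_gauge: steel ring gauge, 40 mm across, 16 mm high, lying on the fixture's base plate beyond the post; a bystander; origin at the centre of its underside
- plug_gauge: small stepped steel plug, 26 mm across and 42 mm high, standing on the fixture's base plate under the strap's sweep (its top is 57 mm above the table); a bystander; origin at the centre of its underside
- master_a: stout knobbed steel setting master, 34 mm across and 48 mm high, standing beside the fixture; a bystander; origin at the centre of its underside
- master_b: slimmer knobbed steel setting master, 28 mm across and 52 mm high, standing beside the fixture; a bystander; origin at the centre of its underside
- parallel: dark steel parallel block, 110 x 50 x 25 mm, lying beside the V-block end of the fixture; a bystander; origin at the centre of its underside
- gauge_block: steel gauge block 35 x 25 x 20 mm lying near the fixture's near side; a bystander; origin at the centre of its underside
- driver: screwdriver about 160 mm long lying beyond the fixture; a bystander
Mind the look-alikes: they are no part of the job. Of the things shaped like the shaft, the steel one is meant.

How it is judged:
On the way, in this order (a step that is already met when the one before it is completed fails the run):
1. the strap lies across the shaft against its stop, the lever still up (value of joint strap below 0.06 rad and value of joint lever below 0.5 rad), for 0.2 s.
2. the cam lever is pushed down (value of joint strap below 0.08 rad and value of joint lever above 0.88 rad), for 0.2 s.
At the end, for the whole second after the job is handed in: The strap is within 0.08 rad of its stop across the shaft, the lever is at 0.88 rad or more (1.0 is fully down), the pad presses the shaft with more than 4 N, the shaft is at rest in the V within 12 mm of where it lay, and every bystander is within 30 mm of where it stood (all of step 2 and contact force between strap and shaft above 4 N and distance of shaft from where it was at the start of the episode below 0.012 m and linear speed of shaft below 0.02 m/s and distance of each of ring_gauge, plug_gauge, master_a, master_b, parallel, gauge_block, driver from where it was at the start of the episode below 0.03 m); the robot touches nothing.
It fails at once if the lever is pushed down before the strap is home (value of joint strap above 0.12 rad and value of joint lever above 0.5 rad).
It fails at once if the shaft is lifted or pushed out of place by more than 15 mm (distance of shaft from where it was at the start of the episode above 0.015 m).
It fails at once if a bystander is lifted, carried or knocked more than 30 mm (distance of any of ring_gauge, plug_gauge, master_a, master_b, parallel, gauge_block, driver from where it was at the start of the episode above 0.03 m).
It also fails if it takes over 45 s, if anything falls off the work surface, if the arm or the gripper's body presses on something with over 40 N, if the wrist force passes 120 N, or if a joint passes its speed limit or range.

## Robot

A 7-joint arm with a two-finger parallel gripper is mounted at the origin on the work surface. World frame = base frame: x ahead of the robot, y to its left, z up, the work surface at z = 0. Lengths are in m, angles in rad, forces in N, time in s.
With the tool pointing down it reaches from about 0.4 to 0.85 m from the base axis. Payload 10.4 kg.
Tool frame: the origin (TCP) lies on the centre line of the jaws, within the pads' length; the fingertips stand 25 mm ahead of it and the grasp point (between the pads) lies 6 mm ahead of it; z points along the fingers, y is the line along which they close (so a half turn about z gives the same grasp; the last joint's range is limited). The gripper opens to 85 mm and grips with 20 to 120 N. Pads are 22 mm wide; open, the fingers measure 114 mm over their backs; the gripper's body (76 mm by 85 mm) begins 54 mm behind the grasp point. The pads swing forward as they close: fully open they stand 13 mm farther back than shut.
Start: joints at [1.178, 0.332, -0.065, 1.46, 0.022, 1.35, -0.088], TCP at [0.226, -0.583, 0.229] pointing down, gripper open.
Joint ranges: [-2.6, 2.6], [-0.5, 2.12], [-1.47, 1.34], [0.16, 2.42], [-1.27, 4.41], [0.06, 2.06], [-2.6, 2.6]. Speed limits (rad/s): [2.22, 2.22, 2.79, 2.79, 3.14, 3.14, 3.14].

## Interface

Orientations are given as a unit quaternion [x, y, z, w].
In Python, from workcell import get_obs, read_camera, sign_off gives the robot as it stands.
- The arm moves only by the shell command python3 -m inch 'ROWS'. ROWS is JSON, a list of rows, each a list of 7 numbers: the opening in per cent of the stroke, from 0 (shut) to 100 (fully open), then the shift along the tool's x, y, z in units of 30 mm (1.0 is 30 mm), then the turn, a rotation vector about the tool's x, y, z in degrees. A call has 1 to 20 rows; each row shifts and turns the commanded pose from where the row before left it, along the tool's axes as they then stand; what a row does not reach is not made up. A row lasts 1/12 s, in which the tool goes at most 41.7 mm and 7.16 degrees, less where a joint would pass 70% of its speed; a pose out of reach is approached as far as the arm can. A call is refused whole if a number of a shift passes 1 or a number of a turn 7.16, either way. A call with a gripper value outside its range is refused whole. The fingers move at their own pace and stop on an object; the grip force is fixed at half the most. Time passes only in rows, so rows that do not move let the fingers close. It gives the time, the measured TCP pose, the force, the opening and the grip force at its end, in the units of the state.
- get_obs(): the state, without advancing time (a new reading comes with each control period).
- read_camera(name): name is "side" or "top" or "wrist"; returns a dict with "img" (400x640x3 uint8, red, green, blue), "z_map" (400x640 float32, m along the optical axis (not along the pixel's ray), 0 where there is no reading), "fovy" (degrees; the focal length in pixels is half the picture's height over the tangent of half this angle, whatever the lens; pixels are square), "cx", "cy" (the principal point, pixels), "D" ([k1, k2, p1, p2, k3] as OpenCV has them; the pictures are not rectified), "world_from_camera" (4x4, takes a point from camera to world coordinates). Camera axes: x right, y down, z forward; pixel columns grow to the right and rows downward; lengths in m; the calibration is good to about 2 mm. A picture is of the moment at which its call begins.
- sign_off(): hands the job in; it is judged then, once.
The state is a dict: "time": time; "joints": joint angles; "qd": joint speeds; "joint_torque": joint torques, N m; "eef_pos": TCP position; "tcp_rot": TCP orientation; "ft_force": force on the tool from outside, world axes, zero at the start; "moment": the same for the moment, N m; "grip_width": finger opening in m; "finger_force": force on a finger pad.
Only numpy, scipy, OpenCV 4.12 (cv2) and the standard library are available. Lean on these libraries where they do the work, as an engineer would, in place of code of your own. Each camera call takes 0.05 s, during which the arm holds its last target. There are 200 camera calls.

## Working session

There is one attempt and no reset: what is moved stays moved. The work goes in short steps, Python scripts to look and compute and a shell command to move; the robot and the scene stay as the last step left them, time stands still between calls to the robot, and variables do not carry over. Pictures are saved under pics/ and viewed, at most 10 in all, crops included, and the job is handed in when it is done.

```bash
mkdir -p pics
cat > h.py <<'E'
import numpy as np, cv2
from workcell import get_obs, read_camera
def cloud(c):
    h,w=c["z_map"].shape; f=h/2/np.tan(np.radians(c["fovy"])/2)
    K=np.array([[f,0,c["cx"]],[0,f,c["cy"]],[0,0,1.]])
    u,v=np.meshgrid(np.arange(w),np.arange(h))
    p=cv2.undistortPoints(np.stack([u,v],-1).reshape(-1,1,2).astype(np.float64),K,np.array(c["D"],float)).reshape(h,w,2)
    z=c["z_map"]; P=np.dstack([p[...,0]*z,p[...,1]*z,z])
    T=np.array(c["world_from_camera"]); W=P@T[:3,:3].T+T[:3,3]; W[z==0]=np.nan
    return W
E
python3 - <<'E'
from h import *
o=get_obs();print({k:np.round(v,3) for k,v in o.items()})
for n in("top","side"):
    c=read_camera(n);np.savez(n+".npz",W=cloud(c),img=c["img"]);cv2.imwrite(f"pics/{n}0.png",c["img"][...,::-1]);print(np.round(c["world_from_camera"],2),c["fovy"])
E
```

```text
{'time': np.float64(0.0), 'joints': array([ 1.178,  0.333, -0.065,  1.461,  0.022,  1.35 , -0.088]), 'qd': array([0.001, 0.001, 0.001, 0.001, 0.001, 0.   , 0.001]), 'joint_torque': array([-1.0000e-03, -6.2545e+01,  4.8000e-02, -3.9161e+01,  1.6000e-02,
        1.0000e-02,  0.0000e+00]), 'eef_pos': array([ 0.226, -0.582,  0.228]), 'tcp_rot': array([ 0.983,  0.184, -0.   , -0.001]), 'ft_force': array([-0.116, -0.383,  0.321]), 'moment': array([0.015, 0.01 , 0.013]), 'finger_force': np.float64(0.0), 'grip_width': np.float64(0.086)}
[[-0.1  -0.98  0.2   0.43]
 [-1.    0.09 -0.02  0.04]
 [ 0.   -0.2  -0.98  0.84]
 [ 0.    0.    0.    1.  ]] 55.257166782761885
[[ 0.97 -0.19  0.15  0.44]
 [-0.24 -0.74  0.63 -0.42]
 [-0.01 -0.65 -0.76  0.7 ]
 [ 0.    0.    0.    1.  ]] 53.46802847581328
```

View pics/top0.png

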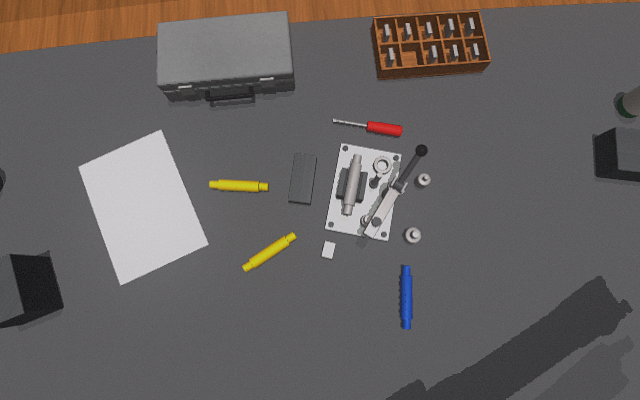

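View pics/side0.png

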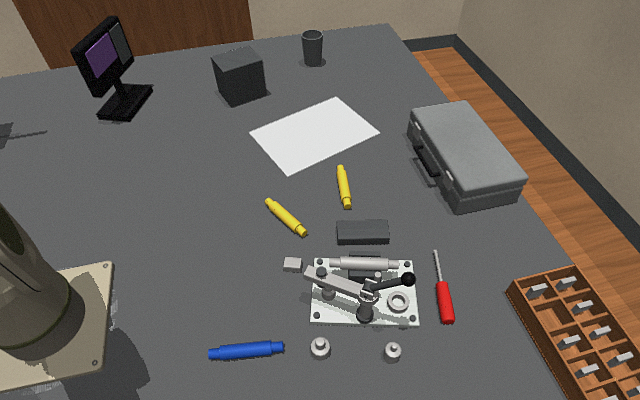

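The top view shows the fixture at about (365,192), with the steel shaft in its V-block at (352,185). The strap's post is near (400,187), the nose near (372,233) and the black knob at (421,150). The shaft look-alikes are yellow at (239,186) and (270,251) and blue at (406,297). The steel one is meant, and it isn't to be touched.

Run:
```python
from h import *
img=[]
for n in("top","side"):
    d=np.load(n+".npz");W=d["W"];im=d["img"].astype(int)
    reg=(W[...,0]>.3)&(W[...,0]<.75)&(W[...,1]>-.35)&(W[...,1]<.15)
    def rect(m,name):
        p=W[m&reg][:,:2].astype(np.float32); 
        if len(p)<5: print(n,name,len(p));return
        r=cv2.minAreaRect(p);print(n,name,len(p),np.round(p.mean(0),4),"rect",np.round(r[0],4),np.round(r[1],4),round(r[2],1), np.round(cv2.boxPoints(r),3).tolist())
    z=W[...,2]
    sat=im.max(-1)-im.min(-1)
    rect((z>.010)&(z<.019)&(im.min(-1)>150),"base")
    rect((z>.101)&(z<.1095)&(im.min(-1)>90),"strap")
    rect((z>.113)&(z<.125),"nut/clevis")
    rect((z>.13)&(z<.25),"lever")
    rect((z>.17)&(z<.25)&(im.max(-1)<60),"knob")
    rect((z>.062)&(z<.075),"shaft")
d=np.load("top.npz")["img"][130:260,270:450,::-1]
cv2.imwrite("pics/crop.png",cv2.resize(d,None,fx=4,fy=4,interpolation=cv2.INTER_CUBIC))
```

```text
top base 2614 [ 0.5991 -0.073 ] rect [ 0.5737 -0.0749] [0.1392 0.2571] 73.6 [[0.4309999942779541, -0.10499999672174454], [0.6769999861717224, -0.17800000309944153], [0.7170000076293945, -0.04399999976158142], [0.4699999988079071, 0.02800000086426735]]
top strap 578 [ 0.5433 -0.1014] rect [ 0.5473 -0.1076] [0.0594 0.1328] 70.3 [[0.4749999940395355, -0.11299999803304672], [0.6000000238418579, -0.15800000727176666], [0.6200000047683716, -0.10199999809265137], [0.4950000047683716, -0.05700000002980232]]
top nut/clevis 141 [ 0.548 -0.106] rect [ 0.5538 -0.1075] [0.0313 0.1031] 47.7 [[0.5049999952316284, -0.08399999886751175], [0.5809999704360962, -0.15399999916553497], [0.6019999980926514, -0.13099999725818634], [0.5260000228881836, -0.061000000685453415]]
top lever 319 [ 0.6137 -0.1569] rect [ 0.6105 -0.1577] [0.0201 0.0643] 58.6 [[0.578000009059906, -0.15000000596046448], [0.6330000162124634, -0.18299999833106995], [0.6430000066757202, -0.16599999368190765], [0.5879999995231628, -0.13199999928474426]]
top knob 116 [ 0.6279 -0.1667] rect [ 0.6285 -0.1667] [0.0206 0.0209] 81.6 [[0.6169999
[... 1235 characters left out ...]
6] [0.0181 0.0705] 48.3 [[0.578000009059906, -0.13500000536441803], [0.6299999952316284, -0.18199999630451202], [0.6420000195503235, -0.1679999977350235], [0.5899999737739563, -0.12099999934434891]]
side knob 195 [ 0.6257 -0.1683] rect [ 0.6238 -0.1663] [0.0178 0.0302] 67.4 [[0.6060000061988831, -0.16899999976158142], [0.6340000033378601, -0.18000000715255737], [0.640999972820282, -0.164000004529953], [0.6129999756813049, -0.15199999511241913]]
side shaft 885 [ 0.6046 -0.0564] rect [ 0.6115 -0.0711] [0.1123 0.122 ] 18.7 [[0.5389999747276306, -0.03099999949336052], [0.578000009059906, -0.1469999998807907], [0.6840000152587891, -0.11100000143051147], [0.6449999809265137, 0.004999999888241291]]
```

View pics/crop.png

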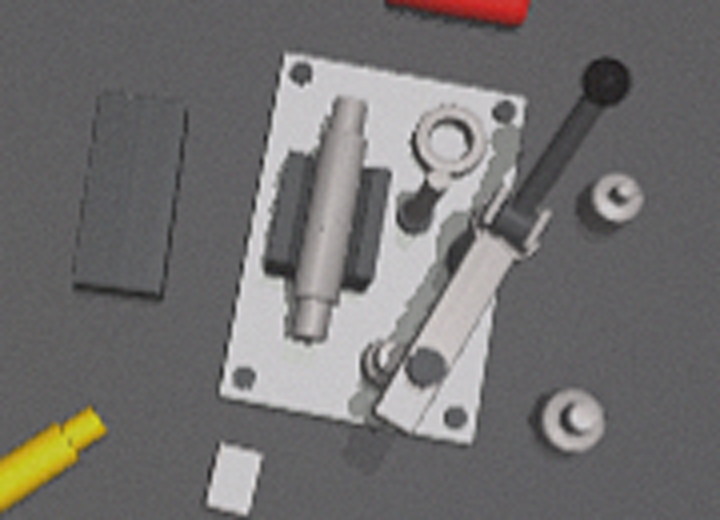

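The enlarged crop confirms the steel shaft, lying in the V-block with the strap swung away at about 65°. The plug gauge is under the strap and the stop pin is beside the post. I'll refine the fit and plan the first move.

Run:
```python
from h import *
from scipy.optimize import least_squares
a=np.radians(-16.4);ex=np.array([np.cos(a),np.sin(a)]);ey=np.array([-ex[1],ex[0]])
for n in("top","side"):
    d=np.load(n+".npz");W=d["W"];im=d["img"].astype(int);z=W[...,2]
    # knob sphere
    m=(im.max(-1)<70)&(z>.165)&(z<.25)&(abs(W[...,0]-.627)<.03)&(abs(W[...,1]+.167)<.03)
    P=W[m];r=least_squares(lambda c:np.linalg.norm(P-c,axis=1)-.011,P.mean(0)-[0,0,.01],loss="soft_l1",f_scale=.001)
    print(n,"knob",np.round(r.x,4))
    m=(z>.102)&(z<.109)&(im.min(-1)>90)&(W[...,0]<.57)&(W[...,0]>.4)&(abs(W[...,1]+.1)<.06)
    p=W[m][:,:2].astype(np.float32);r=cv2.minAreaRect(p);print("strap bar",np.round(cv2.boxPoints(r),3).tolist(),np.round(r[1],3),"z",np.median(W[m][:,2]))
    m=(z>.116)&(z<.125)&(W[...,0]<.55)&(W[...,0]>.45);print("nut",np.round(W[m].mean(0),4))
    m=(z>.066)&(z<.075)&(W[...,0]>.5)&(abs(W[...,0]-.61)<.06)&(abs(W[...,1]+.052)<.03);p=W[m][:,:2];v=np.linalg.svd(p-p.mean(0))[2][0];print("shaft",p.mean(0),np.degrees(np.arctan2(v[1],v[0])))
for c in([.6005,-.0805],):
    post=np.array(c)-.055*ey;print("post",post)
```

```text
top knob [ 0.6297 -0.1689  0.1853]
strap bar [[0.4869999885559082, -0.07500000298023224], [0.5680000185966492, -0.14100000262260437], [0.5839999914169312, -0.12200000137090683], [0.503000020980835, -0.0560000017285347]] [0.025 0.105] z 0.10596323186406886
nut [0.4857 0.5444 0.1196]
shaft [ 0.60775085 -0.05318554] 163.53180984210957
side knob [ 0.6274 -0.1653  0.1862]
strap bar [[0.4860000014305115, -0.07199999690055847], [0.5699999928474426, -0.1420000046491623], [0.5870000123977661, -0.12099999934434891], [0.503000020980835, -0.052000001072883606]] [0.026 0.109] z 0.1075271492002201
nut [0.4867 0.5116 0.1218]
shaft [ 0.60809449 -0.05341963] -16.486592863756844
post [ 0.58497122 -0.13326227]
```

```bash
python3 -m inch '[[0,0,0,0,0,0,6.3],[0,0,0,0,0,0,6.3],[0,0,0,0,0,0,6.3],[0,0,0,0,0,0,6.3],[0,0,0,0,0,0,6.3],[0,0,0,0,0,0,6.3],[0,0.2,-0.6,0,0,0,0],[0,0.2,-0.6,0,0,0,0],[0,0.2,-0.6,0,0,0,0],[0,0.2,-0.6,0,0,0,0],[0,0.2,-0.6,0,0,0,0],[0,0.2,-0.6,0,0,0,0],[0,0.2,-0.6,0,0,0,0],[0,0.2,-0.6,0,0,0,0],[0,0.2,-0.6,0,0,0,0],[0,0.2,-0.6,0,0,0,0]]'
cat >> h.py <<'E'
from scipy.spatial.transform import Rotation as Ro
POST=np.array([.5845,-.135])
def F(p):
    a=np.radians(-16.45);ex=np.array([np.cos(a),np.sin(a)]);ey=np.array([-ex[1],ex[0]]);d=np.array(p)[:2]-POST
    return np.array([d@ex,d@ey])
def st():
    o=get_obs();R=Ro.from_quat(o["tcp_rot"]).as_matrix();print("t",round(float(o["time"]),2),"F",np.round(F(o["eef_pos"]),4),"z",round(o["eef_pos"][2],4),"yaw",np.round(np.degrees(np.arctan2(R[1,0],R[0,0])),1),"zaxis",np.round(R[:,2],3),"f",np.round(o["ft_force"],1),"w",o["grip_width"])
E
python3 -c "from h import *;st()"
```

```text
time: 1.43
eef_pos: [0.3352, -0.4265, 0.2286]
tcp_rot: [0.99, -0.144, -0.0, -0.0]
ft_force: [0.5, 0.6, 0.0]
grip_width: -0.0002
finger_force: 0.0
t 1.43 F [-0.1566 -0.3501] z 0.2286 yaw -16.6 zaxis [-0.  0. -1.] f [0.5 0.6 0. ] w -0.00024072600315643797
```

```bash
python3 -m inch '[[0,0.1,-0.65,0,0,0,0],[0,0.1,-0.65,0,0,0,0],[0,0.1,-0.65,0,0,0,0],[0,0.1,-0.65,0,0,0,0],[0,0.1,-0.65,0,0,0,0],[0,0.1,-0.65,0,0,0,0],[0,0.1,-0.65,0,0,0,0],[0,0.1,-0.65,0,0,0,0],[0,0.1,-0.65,0,0,0,0],[0,0.1,-0.65,0,0,0,0],[0,0.1,-0.65,0,0,0,0],[0,0.1,-0.65,0,0,0,0],[0,0.1,-0.65,0,0,0,0],[0,0.1,-0.65,0,0,0,0],[0,0.1,-0.65,0,0,0,0],[0,0.1,-0.65,0,0,0,0],[0,0,-0.65,0,0,0,0],[0,0,-0.65,0,0,0,0],[0,0,0,0,0,0,0]]'
python3 - <<'E'
from h import *
st()
for n in ("side","wrist"):
    c=read_camera(n);W=cloud(c);np.savez(n+"1.npz",W=W,img=c["img"]);cv2.imwrite(f"pics/{n}1.png",c["img"][...,::-1])
E
```

```text
time: 3.02
eef_pos: [0.482, -0.1006, 0.2288]
tcp_rot: [0.99, -0.142, -0.0, -0.001]
ft_force: [0.9, 0.1, -1.0]
grip_width: 0.0002
finger_force: 0.0
t 3.02 F [-0.1081  0.004 ] z 0.2288 yaw -16.3 zaxis [ 0.     0.001 -1.   ] f [ 0.9  0.1 -1. ] w 0.00022035041498903862
```

View pics/wrist1.png

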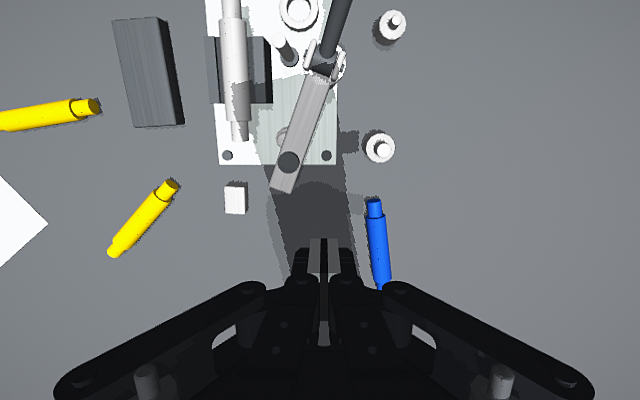

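The wrist view shows the shut fingers at (325,255). The strap's nose is at (283,190) and the nut at (288,161). I'll check the clearance numerically from the two clouds.

Run:
```python
from h import *
d=np.load("wrist1.npz");W=d["W"]
for u,v in((316,255),(334,255),(316,241),(334,241),(276,190),(290,190),(288,155),(322,70)): print((u,v),np.round(F(W[v,u]),4),np.round(W[v,u],4))
d=np.load("side1.npz");W=d["W"];
m=(W[...,2]>.18)&(W[...,2]<.225)&(np.hypot(W[...,0]-.482,W[...,1]+.1)<.06);P=W[m];f=np.array([F(p) for p in P])
print(len(P),P[:,2].min(),np.percentile(f,[1,50,99],axis=0))
```

```text
(316, 255) [-0.0971  0.0053] [ 0.4928 -0.1024  0.2538]
(334, 255) [-0.0971 -0.0025] [ 0.4907 -0.1099  0.2539]
(316, 241) [-0.0973  0.0056] [ 0.4928 -0.102   0.2388]
(334, 241) [-0.0972 -0.003 ] [ 0.4904 -0.1104  0.2389]
(276, 190) [-0.1348  0.0622] [ 4.728e-01 -3.710e-02 -1.000e-04]
(290, 190) [-0.107   0.0325] [ 0.4911 -0.0735  0.1057]
(288, 155) [-0.0731  0.0316] [ 0.5234 -0.084   0.1202]
(322, 70) [-0.0076  0.0033] [ 0.5782 -0.1297  0.1242]Traceback (most recent call last):
  File "<stdin>", line 6, in <module>
    return umr_minimum(a, axis, None, out, keepdims, initial, where)
ValueError: zero-size array to reduction operation minimum which has no identity
```

```bash
python3 -m inch '[[0,0,0.25,0,0,0,0],[0,0,0,0.5,0,0,0],[0,0,0,0.5,0,0,0],[0,0,0,0.5,0,0,0],[0,0,0,0.5,0,0,0],[0,0,0,0.5,0,0,0],[0,0,0,0.4,0,0,0],[0,0,0,0.4,0,0,0],[0,0,0,0.3,0,0,0],[0,0,0,0,0,0,0],[0,0,0,0,0,0,0]]'
python3 - <<'E'
from h import *
st()
c=read_camera("side");cv2.imwrite("pics/side2.png",cv2.resize(c["img"][180:380,230:510,::-1],None,fx=2.8,fy=2.8,interpolation=cv2.INTER_CUBIC))
# path
for t in np.radians([67,60,50,40,30,20,10,5,0,-3]):
    s=np.array([-np.sin(t),np.cos(t)]);m=np.array([np.cos(t),np.sin(t)])
    print(round(np.degrees(t)),np.round(.1*s-m*(.011+.011*abs(m[0])+.0145*abs(m[1])),4))
E
```

```text
time: 4.03
eef_pos: [0.4787, -0.1128, 0.1208]
tcp_rot: [0.989, -0.145, -0.0, 0.0]
ft_force: [-0.4, -1.1, 0.7]
grip_width: 0.0
finger_force: 0.0
t 4.03 F [-0.1078 -0.0087] z 0.1208 yaw -16.7 zaxis [-0.001 -0.    -1.   ] f [-0.4 -1.1  0.7] w 4.5248323635267536e-05
67 [-0.1032  0.0127]
60 [-0.1011  0.0248]
50 [-0.0954  0.0419]
40 [-0.0863  0.0581]
30 [-0.0741  0.0727]
20 [-0.0589  0.085 ]
10 [-0.0413  0.0943]
5 [-0.0318  0.0976]
0 [-0.022  0.1  ]
-3 [-0.0175  0.1011]
```

View pics/side2.png

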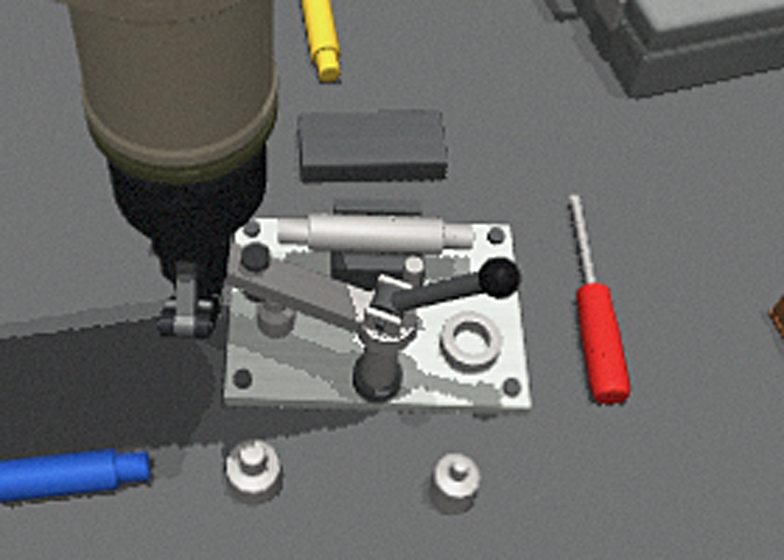

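The side view shows the finger at crop (190,320), beside the strap's nose at (235,275). It looks further out than I planned, so I'll measure it.

Run:
```python
from h import *
c=read_camera("side");W=cloud(c)
for u,v in((170,300),(190,285),(190,300),(205,300),(175,325),(190,315),(190,330),(205,325),(235,275),(260,285),(256,258),(388,297)):
    p=W[180+int(v/2.8),230+int(u/2.8)];print((u,v),np.round(F(p),4),round(p[2],4))
m=(W[...,2]>.085)&(W[...,2]<.16)&(np.hypot(W[...,0]-.4787,W[...,1]+.1128)<.04);P=W[m];f=np.array([F(p) for p in P])
g=f[:,1]<.015
print(len(P),P[g][:,2].min(),np.percentile(f[g],[1,50,99],axis=0))
```

```text
(170, 300) [-0.1176 -0.0508] 0.2133
(190, 285) [-0.1068 -0.0505] 0.23
(190, 300) [-0.1068 -0.0558] 0.2231
(205, 300) [-0.0995 -0.0509] 0.2146
(175, 325) [-0.1133 -0.0654] 0.215
(190, 315) [-0.1065 -0.0618] 0.2202
(190, 330) [-0.1063 -0.067 ] 0.2158
(205, 325) [-0.0982 -0.0663] 0.2178
(235, 275) [-0.0935  0.0266] 0.1062
(260, 285) [-0.0777  0.0197] 0.109
(256, 258) [-0.0796  0.0292] 0.1222
(388, 297) [-0.0021  0.0012] 0.1296
69 0.12885042245074718 [[-0.10029463 -0.01483535]
 [-0.0975652  -0.01287425]
 [-0.09710744 -0.0019686 ]]
```

What the side view shows is the upper knuckle at z 0.22, and the fingers are where I planned them. Next I push the strap along its arc.

```bash
python3 -m inch '[[0,0.04,-0.18,0,0,0,0],[0,0.04,-0.18,0,0,0,0],[0,0.04,-0.18,0,0,0,0],[0,0.04,-0.18,0,0,0,0],[0,0.03,-0.2,0,0,0,0],[0,0.03,-0.2,0,0,0,0],[0,0.065,-0.19,0,0,0,0],[0,0.065,-0.19,0,0,0,0],[0,0.065,-0.19,0,0,0,0],[0,0,0,0,0,0,0]]'
python3 -c "
from h import *
st();c=read_camera('top');W=cloud(c);z=W[...,2]
m=(z>.101)&(z<.1095)&(c['img'].min(-1)>70)&(np.hypot(W[...,0]-POST[0],W[...,1]-POST[1])<.12)
f=np.array([F(p) for p in W[m]]);r=np.hypot(*f.T);k=(r>.05);print(k.sum(),np.degrees(np.median(np.arctan2(-f[k,0],f[k,1]))))"
```

```text
time: 4.97
eef_pos: [0.5062, -0.0656, 0.1209]
tcp_rot: [0.99, -0.144, 0.0, -0.0]
ft_force: [0.4, 0.5, 0.5]
grip_width: 0.0002
finger_force: 0.0
t 4.97 F [-0.0948  0.0444] z 0.1209 yaw -16.5 zaxis [ 0.     0.001 -1.   ] f [0.4 0.5 0.5] w 0.00018785072739989264Traceback (most recent call last):
  File "<string>", line 5, in <module>
    f=np.array([F(p) for p in W[m]]);r=np.hypot(*f.T);k=(r>.05);print(k.sum(),np.degrees(np.median(np.arctan2(-f[k,0],f[k,1]))))
                                       ~~~~~~~~^^^^^^
TypeError: hypot() takes from 2 to 3 positional arguments but 0 were given
```

Run:
```python
from h import *
c=read_camera("side");W=cloud(c);z=W[...,2]
d=np.dstack([W[...,0]-POST[0],W[...,1]-POST[1]]);r=np.hypot(d[...,0],d[...,1])
m=(z>.100)&(z<.1095)&(r>.03)&(r<.125)
f=np.array([F(p) for p in W[m]]);print(m.sum(),np.round(np.percentile(np.degrees(np.arctan2(-f[:,0],f[:,1])),[10,50,90]),1))
cv2.imwrite("pics/side3.png",cv2.resize(c["img"][180:380,230:510,::-1],None,fx=2.8,fy=2.8,interpolation=cv2.INTER_CUBIC))
```

```text
585 [56.2 70.  77.5]
```

View pics/side3.png

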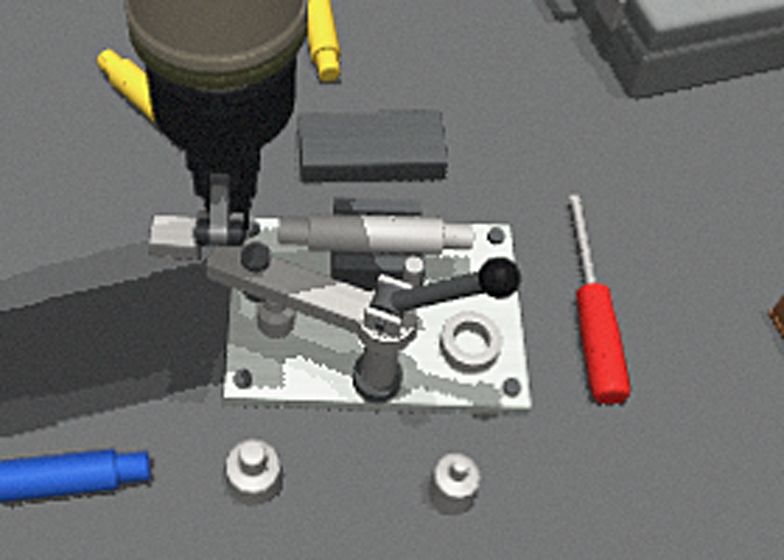

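The side view shows the strap still at its old angle and the finger at crop (220,232), past the nose, so the fingertip passed over the strap. I'll find the real tip height in the wrist cloud.

Run:
```python
from h import *
st()
c=read_camera("wrist");W=cloud(c);img=c["img"]
for u in(316,325,334):
  print(u,[(v,*np.round(F(W[v,u]),3),round(float(W[v,u,2]),3)) for v in range(222,275,4)])
cv2.imwrite("pics/wrist2.png",img[...,::-1])
```

```text
t 5.07 F [-0.095  0.043] z 0.1208 yaw -16.6 zaxis [-0. -0. -1.] f [-0.6 -0.4 -0.4] w -0.0001723020315951766
316 [(222, np.float64(-0.09), np.float64(0.048), 0.089), (226, np.float64(-0.089), np.float64(0.048), 0.099), (230, np.float64(-0.089), np.float64(0.048), 0.105), (234, np.float64(-0.091), np.float64(0.048), 0.106), (238, np.float64(-0.084), np.float64(0.047), 0.128), (242, np.float64(-0.084), np.float64(0.047), 0.133), (246, np.float64(-0.084), np.float64(0.047), 0.138), (250, np.float64(-0.084), np.float64(0.047), 0.141), (254, np.float64(-0.084), np.float64(0.047), 0.145), (258, np.float64(-0.084), np.float64(0.046), 0.149), (262, np.float64(-0.085), np.float64(0.046), 0.152), (266, np.float64(-0.084), np.float64(0.046), 0.156), (270, np.float64(-0.084), np.float64(0.046), 0.16), (274, np.float64(-0.085), np.float64(0.046), 0.161)]
325 [(222, np.float64(-0.084), np.float64(0.042), 0.105), (226, np.float64(-0.086), np.float64(0.042), 0.107), (230, np.float64(-0.089), np.float64(0.042), 0.106), (234, np.float64(-0.092), np.float64(0.042), 0.105), (238, np.float64(-0.084), np.f
[... 540 characters left out ...]
(0.038), 0.12), (226, np.float64(-0.081), np.float64(0.038), 0.12), (230, np.float64(-0.083), np.float64(0.038), 0.12), (234, np.float64(-0.086), np.float64(0.038), 0.12), (238, np.float64(-0.084), np.float64(0.038), 0.127), (242, np.float64(-0.084), np.float64(0.038), 0.134), (246, np.float64(-0.084), np.float64(0.038), 0.137), (250, np.float64(-0.084), np.float64(0.039), 0.142), (254, np.float64(-0.085), np.float64(0.039), 0.144), (258, np.float64(-0.084), np.float64(0.039), 0.149), (262, np.float64(-0.084), np.float64(0.039), 0.153), (266, np.float64(-0.084), np.float64(0.039), 0.156), (270, np.float64(-0.084), np.float64(0.039), 0.16), (274, np.float64(-0.085), np.float64(0.039), 0.161)]
```

View pics/wrist2.png

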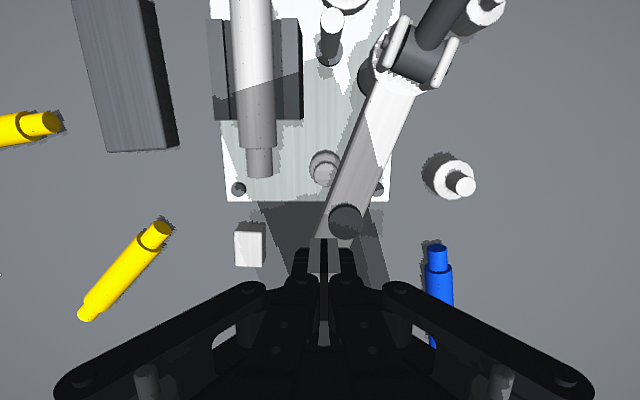

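The wrist cloud ends the finger at v≈236, z≈0.125 with the TCP at z 0.121. The shut fingertip is therefore about 4 mm behind the TCP, not 25 mm ahead. I'll back out over the strap and go lower.

```bash
python3 -m inch '[[0,0,0,-0.3,0,0,0],[0,-0.07,0.3,0,0,0,0],[0,-0.07,0.3,0,0,0,0],[0,-0.07,0.3,0,0,0,0],[0,-0.07,0.3,0,0,0,0],[0,-0.07,0.3,0,0,0,0],[0,-0.07,0.3,0,0,0,0],[0,0,0,0,0,0,0],[0,0,0,0.35,0,0,0],[0,0,0,0.35,0,0,0],[0,0,0,0.35,0,0,0],[0,0,0,0.3,0,0,0],[0,0,0,0,0,0,0],[0,0.04,-0.2,0,0,0,0],[0,0.04,-0.2,0,0,0,0],[0,0.04,-0.2,0,0,0,0],[0,0.04,-0.2,0,0,0,0]]'
python3 - <<'E'
from h import *
st()
E
```

```text
time: 6.53
eef_pos: [0.4902, -0.0926, 0.0899]
tcp_rot: [0.99, -0.144, 0.001, 0.0]
ft_force: [0.5, -2.6, -0.8]
grip_width: 0.0003
finger_force: 1.0
t 6.53 F [-0.1024  0.0139] z 0.0899 yaw -16.6 zaxis [ 0.001 -0.    -1.   ] f [ 0.5 -2.6 -0.8] w 0.00029256461873777807
```

The finger now has contact, with 2.6 N against the push. I continue along the arc.

```bash
python3 -m inch '[[0,0.04,-0.19,0,0,0,0],[0,0.04,-0.19,0,0,0,0],[0,0.05,-0.19,0,0,0,0],[0,0.05,-0.19,0,0,0,0],[0,0.06,-0.19,0,0,0,0],[0,0.1,-0.18,0,0,0,0],[0,0.1,-0.18,0,0,0,0],[0,0.1,-0.18,0,0,0,0],[0,0.135,-0.165,0,0,0,0],[0,0.135,-0.165,0,0,0,0],[0,0.135,-0.165,0,0,0,0],[0,0,0,0,0,0,0]]'
python3 - <<'E'
from h import *
st()
c=read_camera("side");W=cloud(c);z=W[...,2]
d=np.dstack([W[...,0]-POST[0],W[...,1]-POST[1]]);r=np.hypot(d[...,0],d[...,1])
m=(z>.100)&(z<.1095)&(r>.05)&(r<.125)
f=np.array([F(p) for p in W[m]]);print(m.sum(),np.round(np.percentile(np.degrees(np.arctan2(-f[:,0],f[:,1])),[10,50,90]),1))
E
```

```text
time: 7.53
eef_pos: [0.5347, -0.0433, 0.0894]
tcp_rot: [0.99, -0.144, 0.0, -0.0]
ft_force: [-0.0, -0.1, -0.4]
grip_width: -0.0
finger_force: 0.0
t 7.53 F [-0.0737  0.0738] z 0.0894 yaw -16.6 zaxis [ 0.001  0.001 -1.   ] f [-0.  -0.1 -0.4] w -1.787465497853172e-05
305 [25.2 33.7 39.6]
```

```bash
python3 -m inch '[[0,0.17,-0.13,0,0,0,0],[0,0.17,-0.13,0,0,0,0],[0,0.17,-0.13,0,0,0,0],[0,0.2,-0.1,0,0,0,0],[0,0.2,-0.1,0,0,0,0],[0,0.2,-0.1,0,0,0,0],[0,0.15,-0.05,0,0,0,0],[0,0.15,-0.05,0,0,0,0],[0,0.15,-0.05,0,0,0,0],[0,0.1,-0.03,0,0,0,0]]'
python3 - <<'E'
from h import *
st()
E
```

```text
time: 8.42
eef_pos: [0.5894, -0.0337, 0.0894]
tcp_rot: [0.99, -0.144, 0.0, -0.0]
ft_force: [-1.8, -0.8, 0.3]
grip_width: -0.0003
finger_force: 0.7
t 8.42 F [-0.024   0.0985] z 0.0894 yaw -16.6 zaxis [ 0.  0. -1.] f [-1.8 -0.8  0.3] w -0.0002782680004455439
```

Now small pushes until the stop resists.

```bash
python3 -m inch '[[0,0.06,0,0,0,0,0],[0,0.06,0,0,0,0,0],[0,0,0,0,0,0,0]]'; python3 -m inch '[[0,0.05,0,0,0,0,0],[0,0.05,0,0,0,0,0],[0,0,0,0,0,0,0]]'; python3 -c "from h import *;st()"
```

```text
time: 8.67
eef_pos: [0.5918, -0.0341, 0.0893]
tcp_rot: [0.99, -0.144, -0.001, -0.0]
ft_force: [-3.7, 2.1, 0.6]
grip_width: -0.0004
finger_force: 2.0
time: 8.92
eef_pos: [0.592, -0.0342, 0.0892]
tcp_rot: [0.99, -0.144, -0.004, 0.0]
ft_force: [-19.3, 4.9, 11.6]
grip_width: -0.0
finger_force: 9.8
t 8.92 F [-0.0214  0.0988] z 0.0892 yaw -16.5 zaxis [-0.007  0.001 -1.   ] f [-19.3   4.9  11.6] w -3.081972874542971e-05
```

19 N of resistance: the strap is at its stop. I'll back off, lift, and go above the knob.

```bash
python3 -m inch '[[0,-0.3,0,0,0,0,0],[0,-0.3,0,0,0,0,0],[0,0,0,-0.7,0,0,0],[0,0,0,-0.7,0,0,0],[0,0,0,-0.7,0,0,0],[0,0,0,-0.7,0,0,0],[0,0,0,-0.7,0,0,0],[0,0,0,-0.7,0,0,0],[0,0,0,-0.7,0,0,0],[0,0,0,0,0,0,0]]'
python3 - <<'E'
from h import *
from scipy.optimize import least_squares
st()
for n in("top","side","wrist"):
    c=read_camera(n);W=cloud(c);im=c["img"].astype(int);z=W[...,2]
    r=np.hypot(W[...,0]-POST[0],W[...,1]-POST[1])
    a=np.radians(-16.45);fx=(W[...,0]-POST[0])*np.cos(a)+(W[...,1]-POST[1])*np.sin(a);fy=-(W[...,0]-POST[0])*np.sin(a)+(W[...,1]-POST[1])*np.cos(a)
    m=(z>.102)&(z<.109)&(r>.04)&(r<.12);p=W[m]
    ra=cv2.minAreaRect(p[:,:2].astype(np.float32)) if m.sum()>10 else None
    print(n,m.sum(),"ang med",np.degrees(np.median(np.arctan2(-fx[m],fy[m]))) if m.any() else None,ra)
    m=(im.max(-1)<70)&(z>.165)&(z<.21)&(abs(fx)<.02)&(fy<-.03)&(fy>-.08)
    P=W[m]
    if len(P)>20:
        q=least_squares(lambda c:np.linalg.norm(P-c,axis=1)-.011,P.mean(0)-[0,0,.01],loss="soft_l1",f_scale=.001).x;print("knob",len(P),F(q),q[2])
E
```

```text
time: 9.75
eef_pos: [0.5797, -0.0303, 0.2412]
tcp_rot: [0.989, -0.144, 0.004, -0.0]
ft_force: [0.3, 0.7, 0.0]
grip_width: 0.0002
finger_force: 0.0
t 9.75 F [-0.0343  0.0991] z 0.2412 yaw -16.6 zaxis [ 0.008 -0.001 -1.   ] f [0.3 0.7 0. ] w 0.00016796521861639602
top 57 ang med 2.799809130458665 ((0.6078023910522461, -0.03303913772106171), (0.03095504641532898, 0.014214356429874897), 37.735145568847656)
side 355 ang med 0.23548755658507486 ((0.61093670129776, -0.06339055299758911), (0.08222471177577972, 0.03325902670621872), 73.91626739501953)
knob 189 [-0.00066024 -0.05314016] 0.1874398767907624
wrist 1825 ang med -1.4842408514987202 ((0.6120138168334961, -0.06428994238376617), (0.08205492794513702, 0.03397770971059799), 73.87918853759766)
knob 1439 [-1.97889441e-05 -5.20420339e-02] 0.18489389257608713
```

The strap lies at about 0° (home), and the knob is at F(0,-0.0525), z 0.186.

```bash
python3 -m inch '[[0,0.13,0.56,0,0,0,0],[0,0.13,0.56,0,0,0,0],[0,0.13,0.56,0,0,0,0],[0,0.13,0.56,0,0,0,0],[0,0.13,0.56,0,0,0,0],[0,0.13,0.56,0,0,0,0],[0,0.13,0.56,0,0,0,0],[0,0.13,0.56,0,0,0,0],[0,0.1,0.57,0,0,0,0],[0,0,0,0,0,0,0],[0,0,0,0.4,0,0,0],[0,0,0,0.4,0,0,0],[0,0,0,0.4,0,0,0],[0,0,0,0.15,0,0,0],[0,0,0,0,0,0,0]]'
python3 - <<'E'
from h import *
st()
c=read_camera("side");cv2.imwrite("pics/side4.png",cv2.resize(c["img"][180:380,230:510,::-1],None,fx=2.8,fy=2.8,interpolation=cv2.INTER_CUBIC))
E
```

```text
time: 11.15
eef_pos: [0.5666, -0.1851, 0.1941]
tcp_rot: [0.99, -0.144, -0.001, 0.0]
ft_force: [-0.2, -0.4, -0.2]
grip_width: -0.0001
finger_force: 0.0
t 11.15 F [-0.003  -0.0531] z 0.1941 yaw -16.6 zaxis [-0.002  0.    -1.   ] f [-0.2 -0.4 -0.2] w -0.00014402367060391331
```

View pics/side4.png

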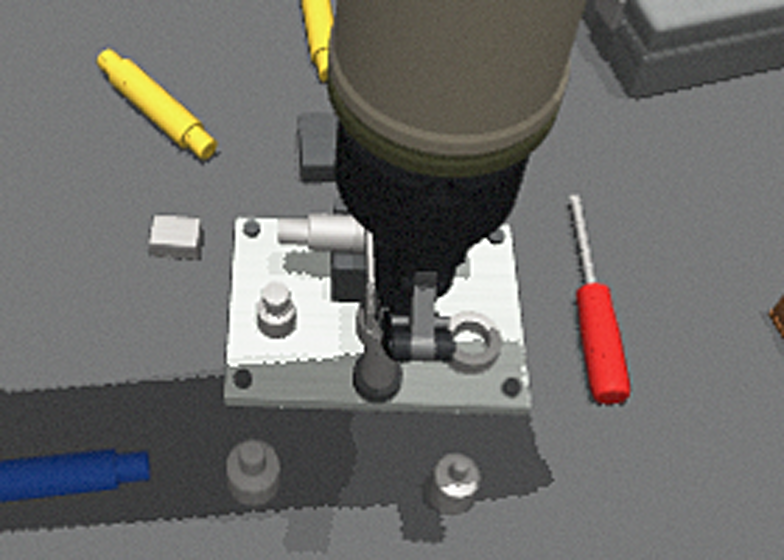

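The arm hides the lever here. The bystanders are undisturbed. I start the downward arc.

```bash
python3 -m inch '[[0,0.1,0.05,0.1,0,0,0],[0,0,0.15,0.12,0,0,0],[0,0,0.15,0.12,0,0,0],[0,0,0.11,0.13,0,0,0],[0,0,0.11,0.13,0,0,0],[0,0,0.11,0.13,0,0,0]]'
python3 -c "from h import *;st()"
python3 -m inch '[[0,0,0.09,0.15,0,0,0],[0,0,0.09,0.15,0,0,0],[0,0,0.09,0.15,0,0,0]]'
python3 - <<'E'
from h import *
st()
c=read_camera("wrist");cv2.imwrite("pics/wrist3.png",c["img"][...,::-1])
E
```

```text
time: 11.7
eef_pos: [0.5648, -0.2062, 0.1739]
tcp_rot: [0.99, -0.144, 0.001, 0.0]
ft_force: [2.2, 0.8, 3.5]
grip_width: 0.0001
finger_force: 1.4
t 11.7 F [ 0.0013 -0.0739] z 0.1739 yaw -16.6 zaxis [ 0.001 -0.    -1.   ] f [2.2 0.8 3.5] w 0.00011343430775064917
time: 11.95
eef_pos: [0.5621, -0.2145, 0.1603]
tcp_rot: [0.989, -0.145, 0.0, 0.0]
ft_force: [1.7, -1.4, 5.1]
grip_width: 0.0002
finger_force: 2.3
t 11.95 F [ 0.001  -0.0826] z 0.1603 yaw -16.6 zaxis [ 0.001 -0.001 -1.   ] f [ 1.7 -1.4  5.1] w 0.00016428852752434152
```

View pics/wrist3.png

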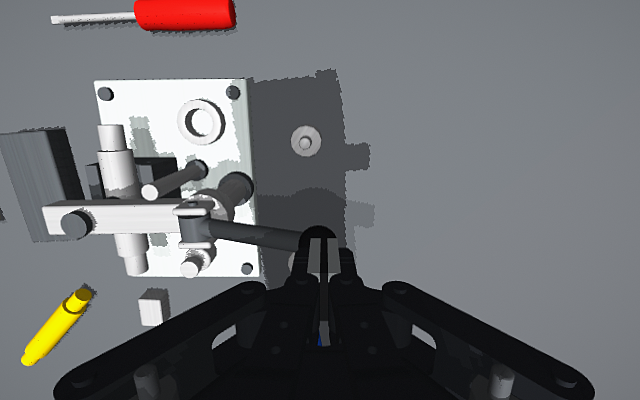

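The wrist view shows the finger on the black knob at (318,240), with the lever going down and the strap square across the shaft. I continue.

```bash
python3 -m inch '[[0,0,0.05,0.16,0,0,0],[0,0,0.05,0.16,0,0,0],[0,0,0.04,0.16,0,0,0],[0,0,0.03,0.16,0,0,0],[0,0,0,0.12,0,0,0],[0,0,0,0.12,0,0,0],[0,0,0,0,0,0,0]]'
python3 -c "from h import *;st()"
python3 -m inch '[[0,0,0,0.1,0,0,0],[0,0,0,0.1,0,0,0],[0,0,0,0,0,0,0]]'
python3 -c "from h import *;st()"
```

```text
time: 12.58
eef_pos: [0.5601, -0.2185, 0.1332]
tcp_rot: [0.989, -0.145, -0.001, -0.0]
ft_force: [-0.8, -1.0, 0.7]
grip_width: -0.0002
finger_force: 0.6
t 12.58 F [ 0.0002 -0.087 ] z 0.1332 yaw -16.6 zaxis [-0.001  0.    -1.   ] f [-0.8 -1.   0.7] w -0.00021197939990133595
time: 12.83
eef_pos: [0.5611, -0.2187, 0.1298]
tcp_rot: [0.99, -0.144, 0.001, 0.0]
ft_force: [-6.5, -0.9, 16.8]
grip_width: 0.0001
finger_force: 7.9
t 12.83 F [ 0.0013 -0.0869] z 0.1298 yaw -16.6 zaxis [ 0.001 -0.001 -1.   ] f [-6.5 -0.9 16.8] w 0.00010485250647792905
```

```bash
python3 -m inch '[[0,0,0,0.05,0,0,0],[0,0,0,0,0,0,0],[0,0,0,0,0,0,0]]'
python3 -m inch '[[0,0,0,-0.2,0,0,0],[0,0,0,-0.5,0,0,0],[0,0,0,-0.5,0,0,0],[0,0,0,-0.6,0,0,0],[0,0,0,-0.6,0,0,0],[0,0,0,-0.6,0,0,0],[0,-0.6,0.3,-0.3,0,0,0],[0,-0.6,0.3,0,0,0,0],[0,-0.6,0.3,0,0,0,0],[0,-0.6,0.3,0,0,0,0],[0,-0.6,0.3,0,0,0,0],[0,-0.6,0.3,0,0,0,0],[0,-0.6,0.3,0,0,0,0],[0,-0.6,0.3,0,0,0,0],[0,0,0,0,0,0,0],[0,0,0,0,0,0,0]]'
python3 - <<'E'
from h import *
from scipy.optimize import least_squares
st()
for n in("top","side"):
    c=read_camera(n);W=cloud(c);im=c["img"].astype(int);z=W[...,2]
    if n=="side":cv2.imwrite("pics/side5.png",cv2.resize(c["img"][180:380,230:510,::-1],None,fx=2.8,fy=2.8,interpolation=cv2.INTER_CUBIC))
    m=(im.max(-1)<70)&(z>.115)&(z<.16)&(np.hypot(W[...,0]-.561,W[...,1]+.2187)<.02);P=W[m]
    if len(P)>20:
        q=least_squares(lambda c:np.linalg.norm(P-c,axis=1)-.011,P.mean(0)-[0,0,.01],loss="soft_l1",f_scale=.001).x;print(n,"knob",len(P),F(q),q[2],"lever deg",np.degrees(np.arcsin((q[2]-.118)/.088)))
E
```

```text
time: 13.08
eef_pos: [0.5616, -0.2188, 0.1294]
tcp_rot: [0.99, -0.144, 0.001, 0.001]
ft_force: [-5.7, -0.3, 22.0]
grip_width: -0.0
finger_force: 11.7
time: 14.42
eef_pos: [0.4016, -0.2458, 0.2254]
tcp_rot: [0.989, -0.145, -0.0, -0.0]
ft_force: [0.6, -0.1, 0.1]
grip_width: 0.0001
finger_force: 0.0
t 14.42 F [-0.144  -0.1581] z 0.2254 yaw -16.6 zaxis [-0.  0. -1.] f [ 0.6 -0.1  0.1] w 9.376829881103771e-05
top knob 97 [ 0.00288615 -0.08757181] 0.12208988421147873 lever deg 2.6638357568875417
side knob 180 [ 0.00198796 -0.08489989] 0.12307488128723154 lever deg 3.3060305770710996
```

View pics/side5.png

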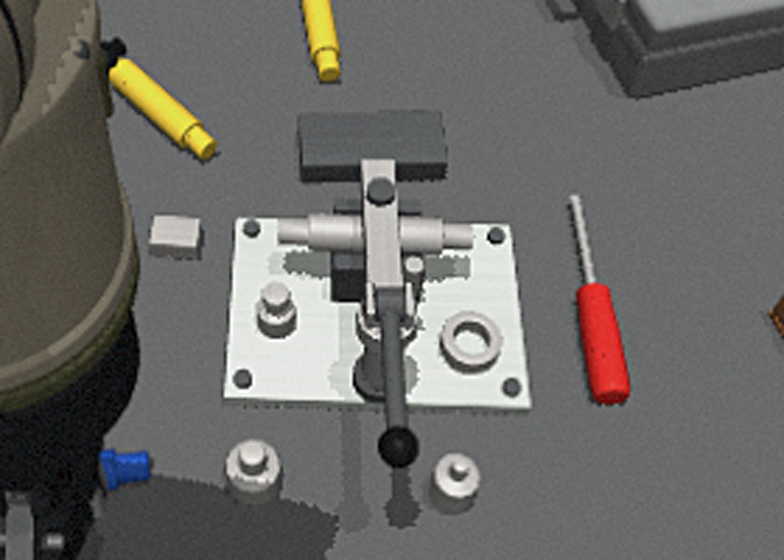

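The lever is fully down (2.7–3.3° above level) and the strap lies across the shaft. The shaft and the bystanders are in place. The knob sits 2–3 mm to the side, so I'll check the strap angle once before signing off.

Run:
```python
from h import *
for n in("top","side"):
    c=read_camera(n);W=cloud(c);z=W[...,2];im=c["img"].astype(int)
    r=np.hypot(W[...,0]-POST[0],W[...,1]-POST[1])
    m=(z>.102)&(z<.109)&(r>.03)&(r<.12)&(W[...,1]>POST[1])
    f=np.array([F(p) for p in W[m]]);f=f[abs(f[:,0])<.02]
    ys=np.arange(.03,.11,.008);mid=[(f[(abs(f[:,1]-y)<.005),0].min()+f[(abs(f[:,1]-y)<.005),0].max())/2 for y in ys if (abs(f[:,1]-y)<.005).sum()>3]
    print(n,len(f),np.round(mid,4))
    m=(z>.12)&(z<.135)&(r>.02)&(r<.08);f=np.array([F(p) for p in W[m]]);k=(f[:,1]<-.02)&(abs(f[:,0])<.02);print("lever slope",np.polyfit(f[k,1],f[k,0],1))
```

```text
top 407 [ 0.0017  0.0046 -0.0004 -0.0012 -0.0009 -0.0012 -0.0017 -0.0016 -0.0016
 -0.0023]
lever slope [-0.01470172  0.00029067]
side 413 [ 0.0042  0.0043  0.0029 -0.0021 -0.002  -0.002  -0.0025 -0.0029 -0.0028
 -0.0027]
lever slope [-0.02590471 -0.00090913]
```

The strap is about 0.02 rad from closed, well inside the 0.08 limit.

```bash
python3 -c "
from workcell import sign_off
print(sign_off())"
```

```text
the job is handed in; nothing more can be done
None
```

The job is handed in: the strap is across the shaft about 0.02 rad from closed, the lever is down at its stop, the shaft and bystanders look unmoved in the last picture, and the arm is clear; I did not measure the pad force, and sign-off returned no verdict.

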